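# Demould cast planters and book them over to the tray

### The job

Book the batch out first: take the barcode scanner, aim it square at the middle of the black rubber mould's label with its window about 8 cm away, hold it steady for two seconds, and lay it down again on its mat. Then lift every cast cement planter out of the mould and stand it upright on the floor of the white ceramic tray. Finally scan the tray's label in the same way and lay the scanner back on the middle of its cork mat the way it lay, pointing along the mat; leave the plants and the brush alone.

Things in the scene. Friction and masses are not known exactly. Their poses are not given: they have to be found in the camera images.
- mould: black rubber gang mould, fixed, 85 x 275 mm, 34 mm high; four square cavities in a row along its y, at y = -97.5, -32.5, 32.5, 97.5 mm, x = 0, each 55 x 55 mm, floor 6 mm above the bench, 28 mm deep; origin at the centre of its underside on the bench, z up. A label post stands on its +x side (67 to 105 mm from the row's line)
- mould_label: a white card 60 x 44 mm with black bars, its face sloping back at 45 degrees and facing the robot's side, on a steel post behind the mould; origin at the centre of its face, z = outward normal of the face (45 degrees up, towards the -x side of the mould), y along its 60 mm width. In the frame of the mould it is at (95, 0, 70) mm; top edge 86 mm above the bench. Fixed.
- tray: white glazed ceramic tray, fixed, 130 x 285 mm (x by y) outside, rim 18 mm high, walls and floor 6 mm thick; origin at the centre of its underside on the bench, z up. A label post stands just outside its +x rim. The mould and the tray may stand on either side
- tray_label: a white card 60 x 44 mm with black bars, its face sloping back at 45 degrees and facing the robot's side, on a steel post behind the tray; origin at the centre of its face, z = outward normal of the face (45 degrees up, towards the -x side of the tray), y along its 60 mm width. In the frame of the tray it is at (95, 0, 70) mm; top edge 86 mm above the bench. Fixed.
- pot_a: square cast-cement planter, open on top, 50 x 50 mm outside, 56 mm high, walls and floor 7 mm, about 150 g; origin at the centre of its underside, z up, sides along x and y. Starts in one of the mould's cavities, standing 28 mm out of it; may be absent (None from the start)
- pot_b: square cast-cement planter, open on top, 50 x 50 mm outside, 56 mm high, walls and floor 7 mm, about 150 g; origin at the centre of its underside, z up, sides along x and y. Starts in one of the mould's cavities, standing 28 mm out of it; may be absent (None from the start)
- pot_c: square cast-cement planter, open on top, 50 x 50 mm outside, 56 mm high, walls and floor 7 mm, about 150 g; origin at the centre of its underside, z up, sides along x and y. Starts in one of the mould's cavities, standing 28 mm out of it; may be absent (None from the start)
- pot_d: square cast-cement planter, open on top, 50 x 50 mm outside, 56 mm high, walls and floor 7 mm, about 150 g; origin at the centre of its underside, z up, sides along x and y. Starts in one of the mould's cavities, standing 28 mm out of it; may be absent (None from the start)
- scanner: pistol barcode scanner lying flat, 240 g: white handle 34 mm wide, 36 mm high (x -80 to 55 mm, z 0 to 36 mm), black head 46 mm wide on its +x end, up to x = 100, z = 74 mm; origin on the handle's underside, x along the handle towards the head, z up; pinch the handle across y near x = 5 mm. The beam leaves the head forward and down, 60 degrees below the x axis
- scanner_window: amber window in the underside of the scanner's head; origin at its centre, x along the beam; at (82.8, 0, 19.9) mm in the scanner's frame, turned 60 degrees about y
- scanner_spot (a point): focus point of the beam, 80 mm out from the window: at (122.8, 0, -49.4) mm in the scanner's frame; bring it to the middle of a label with the beam square to the label's face
- mat: cork mat, fixed, 230 x 100 mm, 4 mm thick, between mould and tray; origin at the centre of its underside, x along its length (the scanner's head towards +x); the scanner's origin starts about 15 mm to -x of the mat's centre
- succulent: pink rosette succulent in a blue glazed pot, 94 mm across, a bystander; origin under its centre
- small_plant: small green succulent in a terracotta pot, 78 mm across, a bystander; origin under its centre
- brush: hand brush lying on the bench, a bystander; origin under its middle
There are look-alikes about, which are no part of the job. Leave any orange or purple look-alike of the pot_a alone. What is shaped like the pot_b but red or turquoise is not meant.

How it is judged:
By the outcome, as a careful person would: the job done as asked, in the order asked, and still so for the second after the job is handed in, with the robot touching nothing.
Of pot_a, pot_b, pot_c, pot_d only 2 to 4 are there at a start; the rules pass over those that are not, and their reading is None.
At some moment in a run one of scanner may be knocked a few centimetres aside while the robot is not near it.
It also fails if it takes over 210 s, if anything falls off the work surface, if the arm or the gripper's body presses on something with over 40 N, if the wrist force passes 120 N, or if a joint passes its speed limit or range.

### The arm

A 6-joint arm with a two-finger parallel gripper is mounted at the origin on the work surface. World frame = base frame: x ahead of the robot, y to its left, z up, the work surface at z = 0. Lengths are in m, angles in rad, forces in N, time in s.
With the tool pointing down it reaches from about 0.3 to 0.85 m from the base axis. Payload 4.2 kg.
Tool frame: the origin (TCP) lies at the very end of the fingers, on their centre line; the grasp point (between the pads) lies 19 mm behind it (bot.pinch_z is the distance from the TCP to the grasp point, in m); z points along the fingers, y is the line along which they close (so a half turn about z gives the same grasp; the last joint's range is limited). The gripper opens to 91 mm and grips with 3 to 60 N. Pads are 32 mm wide; open, the fingers measure 118 mm over their backs; the gripper's body (76 mm by 178 mm) begins 60 mm behind the grasp point.
Start: joints at [1.158, 0.32, 1.565, -0, 1.257, -0.02], TCP at [0.22, 0.531, 0.214] pointing down, gripper open.
Joint ranges: [-3.11, 3.11], [-0.84, 2.01], [0.21, 2.61], [-1.34, 4.49], [0.05, 2.63], [-2.56, 2.56]. Speed limits (rad/s): [2.57, 2.57, 3.14, 3.14, 3.14, 3.14].

### API

Orientations are given as a unit quaternion [x, y, z, w].
In Python, from cell import bot, eyes gives the robot as it stands.
- The arm moves only by the shell command python3 -m jog 'ROWS' [FORCE]. ROWS is a JSON object of lists of equal length, an entry for each row: "dp": the shift along the tool's x, y, z each as a share of 60 cm, from -1 to 1, a list of three; "turn": the turn, a rotation vector about the tool's x, y, z each as a share of pi rad, from -1 to 1, a list of three; "jaw": the opening, from 0 (shut) to 1 (fully open). In form: {"dp": [[dx, dy, dz], ...], "turn": [[ax, ay, az], ...], "jaw": [jaw, ...]}. A call has 1 to 12 rows; each row is the pose to reach, as a shift and turn from the pose commanded when the call began, along the tool's axes at that moment, turning the shorter way round; what a row does not reach only later rows make up. A row lasts 1/8 s, in which the tool goes at most 62.5 mm and 10.7 degrees, less where a joint would pass 70% of its speed; a pose out of reach is approached as far as the arm can. A call with a number of a shift or a turn outside -1 to 1 is refused whole. A call with a gripper value outside its range is refused whole. The fingers move at their own pace and stop on an object; FORCE is the grip in N (left out, the last holds). Time passes only in rows, so rows that repeat a pose let the fingers close. It gives the time, the measured TCP pose, the force, the opening and the grip force at its end, in the units of the state.
- bot.observe(): the state, without advancing time (a new reading comes with each control period).
- eyes.get_image(name): name is "side" or "top"; returns (picture, depth): 384x512x3 uint8, red, green, blue; 384x512 float32, m along the optical axis (not along the pixel's ray), 0 where there is no reading.
- eyes.get_calibration(name): a dict with "fx", "fy", "cx", "cy" (pixels), "cam_to_world" (4x4, takes a point from camera to world coordinates). Camera axes: x right, y up, looking along -z (the intrinsics and any distortion apply to the point x, -y, -z); pixel columns grow to the right and rows downward; lengths in m; the calibration is good to about 2 mm. A picture is of the moment at which its call begins. get_calibration takes no time and is no camera call.
- bot.close_job(): hands the job in; it is judged then, once.
Trained networks look in the newest picture that a camera, given by its name, has taken for a name from the list of things; names that differ only in an ending like _2 or _b are one class to them, and where a whole thing is asked for, a point or a joint stands for the part that bears it (a point fixed in the world has none). Each returns a list of dicts, best first, with "p" (0 to 1); they miss things now and then, are a little off and sometimes report something else, mostly with a low value. They report only what shows in the picture. A call takes as long as a camera call. They do not tell look-alikes from the thing itself.
- eyes.regions_of(camera, query): "region" (384x512 bool, what is visible of it) and "rect" ([left, top, right, bottom] in pixels, round what is visible of it).
The state is a dict: "clock": time; "qpos": joint angles; "qd": joint speeds; "joint_efforts": joint torques, N m; "ee_pos": TCP position; "ee_rot": TCP orientation; "force": force on the tool from outside, world axes, zero at the start; "wrist_torque": the same for the moment, N m; "finger_gap": finger opening in m; "finger_force": force on a finger pad.
Only numpy, scipy, OpenCV 4.12 (cv2) and the standard library are available. Lean on these libraries where they do the work, as an engineer would, in place of code of your own. Each camera call takes 0.05 s, during which the arm holds its last target. There are 200 camera calls.

## Working session

There is one attempt and no reset: what is moved stays moved. The work goes in short steps, Python scripts to look and compute and a shell command to move; the robot and the scene stay as the last step left them, time stands still between calls to the robot, and variables do not carry over. Pictures are saved under pics/ and viewed, at most 14 in all, crops included, and the job is handed in when it is done.

```bash
ls; mkdir -p pics; python3 - <<'E'
from cell import bot, eyes
import cv2
s=bot.observe(); print(s['clock'],s['ee_pos'],s['ee_rot'],bot.pinch_z)
for c in ('top','side'):
    im,d=eyes.get_image(c); cv2.imwrite(f'pics/{c}0.png',im[:,:,::-1]); k=eyes.get_calibration(c); print({a:(b if a!='cam_to_world' else b) for a,b in k.items()})
E
```

```text
pics
0.0 [0.21991386 0.53075109 0.2131117 ] [ 1.95144345e-01  9.80774135e-01 -8.67262170e-04 -1.68084299e-04] 0.0188
{'fx': 357.65990992247777, 'fy': 357.65990992247777, 'cx': 253.90657914781445, 'cy': 196.6503520078451, 'cam_to_world': array([[-0.00439757,  0.99757811, -0.069416  ,  0.46480325],
       [-0.99996524, -0.0048786 , -0.00676173,  0.01359702],
       [-0.00708401,  0.06938385,  0.99756488,  1.06744934],
       [ 0.        ,  0.        ,  0.        ,  1.        ]])}
{'fx': 466.4759869700377, 'fy': 466.4759869700377, 'cx': 250.40272841028394, 'cy': 195.13862251773847, 'cam_to_world': array([[ 0.95599898,  0.23700372, -0.17290222,  0.24623077],
       [-0.29300272,  0.7418717 , -0.60313828, -0.96242744],
       [-0.01467475,  0.62726041,  0.77867132,  1.26346091],
       [ 0.        ,  0.        ,  0.        ,  1.        ]])}
```

View pics/top0.png

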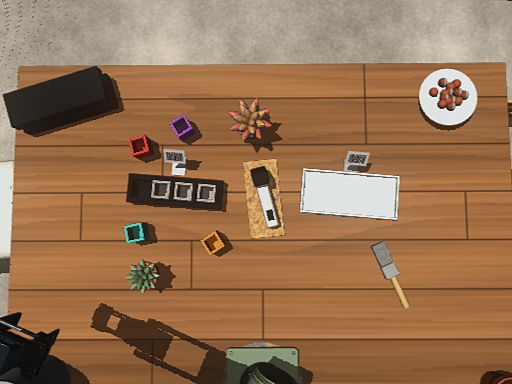

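View pics/side0.png

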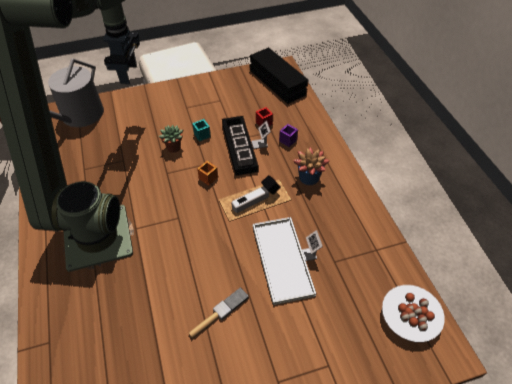

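Top view: mould at (176,192) with pots at (160,189), (183,191) and (206,193), and its leftmost cavity empty. The scanner is on the mat at (264,195), the tray is at (350,193), and the labels are at (175,157) and (356,158). The red, purple, teal and orange look-alikes stand outside the mould. Next I'll measure the poses.

```bash
cat > h.py <<'E'
from cell import bot, eyes
import numpy as np, cv2
from scipy.spatial.transform import Rotation as R
def cloud(cam):
    im,d=eyes.get_image(cam); k=eyes.get_calibration(cam)
    v,u=np.mgrid[:384,:512]
    P=np.stack([(u-k['cx'])/k['fx']*d,-(v-k['cy'])/k['fy']*d,-d,np.ones_like(d)],-1)@k['cam_to_world'].T
    return im,d,P[...,:3]
def region(cam,q):
    r=eyes.regions_of(cam,q); return [(x['p'],x['rect'],x['region']) for x in r]
def rect(P):
    (c,s,a)=cv2.minAreaRect((P[:,:2]*1000).astype(np.float32)); return np.round(c,1),np.round(s,1),round(a,2)
E
python3 - <<'E'
from h import *
for cam in ('top','side'):
    im,d,P=cloud(cam)
    for q in ('mould','tray','mat','pot_a','scanner','mould_label'):
        for p,r,m in region(cam,q)[:8]:
            Q=P[m&(d>0)]
            if p<.3: continue
            z=Q[:,2]; print(cam,q,round(p,2),r,'z',np.round(np.percentile(z,[5,50,95])*1000),end=' ')
            if q=='mould': Q=Q[abs(z-.034)<.006]
            if q=='tray': Q=Q[abs(z-.014)<.012]
            if q=='pot_a': Q=Q[z>.05]
            if q=='mould_label':
                c=Q.mean(0);w,v=np.linalg.eigh(np.cov((Q-c).T)); print('c',np.round(c*1000),'n',np.round(v[:,0],3),end=' ')
            if len(Q)>4: print(rect(Q),np.round(np.median(Q,0)*1000))
            else: print()
E
```

```text
top mould 0.86 [126.1, 150.7, 222.2, 209.6] z [ 3. 33. 74.] (array([555.4, 254.8]), array([276.5,  85.2]), 85.13) [552. 255.  34.]
top tray 0.83 [300.0, 149.7, 396.8, 222.1] z [ 3.  7. 61.] (array([ 562.7, -260.5]), array([285.6, 166.2]), 84.34) [ 548. -262.    7.]
top mat 0.58 [240.8, 160.2, 281.1, 238.3] z [1. 4. 7.] (array([535.9,  -4.9]), array([232.5, 100.6]), 6.45) [523.   3.   4.]
top pot_a 0.96 [147.6, 179.9, 174.8, 196.1] z [11. 49. 63.] (array([558. , 285.7]), array([50.3, 48.8]), 84.86) [558. 282.  61.]
top pot_a 0.92 [169.6, 117.9, 192.0, 140.5] z [ 5. 38. 58.] (array([741.7, 231.9]), array([49.8, 48.7]), 33.4) [737. 232.  55.]
top pot_a 0.79 [200.2, 233.3, 224.8, 255.0] z [ 3. 30. 58.] (array([406.3, 139.3]), array([49.2, 49.2]), 33.38) [408. 139.  55.]
top pot_a 0.77 [173.6, 181.3, 197.5, 200.8] z [11. 47. 64.] (array([552.1, 222.2]), array([50.2, 49.3]), 84.03) [552. 221.  61.]
top pot_a 0.73 [194.8, 183.3, 216.6, 201.8] z [11. 47. 64.] (array([547.4, 157.3]), array([50.5, 49.3]), 85.48) [546. 158.  62.]
top pot_a 0.69 [127.9, 135.5, 150.3, 155.2] z [ 5. 39. 57.] (arra
[... 1555 characters left out ...]
e pot_a 0.57 [231.0, 124.7, 245.8, 141.6] z [28. 54. 63.] (array([554.3, 281.2]), array([61. , 58.1]), 13.65) [557. 275.  58.]
side pot_a 0.52 [231.7, 139.0, 250.8, 148.5] z [28. 54. 63.] (array([550.3, 219.8]), array([55.6, 48.9]), 85.68) [551. 214.  59.]
side pot_a 0.47 [237.2, 151.7, 253.8, 166.7] z [28. 51. 65.] (array([545.8, 154.7]), array([60.2, 48.6]), 83.73) [547. 145.  58.]
side scanner 0.87 [227.3, 177.1, 279.5, 210.1] z [ 9. 39. 71.] (array([541.6,   1.3]), array([194.3,  71.5]), 12.01) [532. -21.  39.]
side mould_label 0.68 [258.4, 124.3, 269.1, 138.9] z [55. 70. 84.] c [650. 243.  69.] n [ 0.806 -0.185 -0.562] (array([650.7, 256.4]), array([93. , 32.3]), 86.42) [650. 243.  70.]
```

Three pots were found at their cavity positions, with the heights expected. Next I'll refine the tray, mat, scanner and label fits.

```bash
cat >> h.py <<'E'
def scanner_fit(P,around):
    """handle axis + origin from the points of handle top and head top"""
    near=np.linalg.norm(P[...,:2]-around,axis=-1)<.17
    H=P[near&(abs(P[...,2]-.040)<.004)]; T=P[near&(abs(P[...,2]-.078)<.004)]
    return rect(H),len(H),rect(T),len(T)
def go(*wps):
    """wps: (pos, R) world goals -> shares relative to current pose"""
    s=bot.observe(); p0=np.array(s['ee_pos']); R0=R.from_quat(s['ee_rot'])
    for p,q in wps:
        print('dp',np.round(R0.inv().apply(np.array(p)-p0)/.6,4),'turn',np.round((R0.inv()*q).as_rotvec()/np.pi,4),'mm %.0f deg %.0f'%(np.linalg.norm(p-p0)*1e3,np.degrees((R0.inv()*q).magnitude())))
def down(yaw):  # tool z down, tool y at world heading yaw (deg)
    y=np.radians(yaw); Y=np.array([np.cos(y),np.sin(y),0]); Z=np.array([0,0,-1.]); return R.from_matrix(np.stack([np.cross(Y,Z),Y,Z],1))
E
python3 - <<'E'
from h import *
for cam in ('top','side'):
    im,d,P=cloud(cam)
    ok=(d>0)
    print(cam,scanner_fit(P,np.array([.54,-.005])))
    # tray: low points only, white
    for p,r,m in region(cam,'tray')[:1]:
        Q=P[m&ok]; Q=Q[(Q[:,2]<.025)]
        up=np.radians(-5.4); X=np.array([np.cos(up),np.sin(up)])
        Q=Q[(Q[:,:2]-[.549,-.262])@X<.068]
        Q0=Q[Q[:,2]>.012]; print('tray all',rect(Q),'rim',rect(Q0),len(Q0))
    for q in ('tray_label',):
        for p,r,m in region(cam,q):
            Q=P[m&ok]; Q=Q[Q[:,2]>.053];print(q,round(p,2),np.round(Q.mean(0)*1000,1))
    for p,r,m in region(cam,'mat')[:1]:
        print(rect(P[cv2.erode(m.astype(np.uint8),np.ones((2,2)))>0]), rect(P[m&(abs(P[...,2]-.004)<.004)]))
    cv2.imwrite(f'pics/sc_{cam}.png',cv2.resize((im[150:245,230:295] if cam=='top' else im[165:225,210:300])[:,:,::-1],None,fx=6,fy=6,interpolation=cv2.INTER_CUBIC))
E
```

```text
top ((array([520.8,  65.5]), array([176.8, 191. ]), 12.63), 492, (array([649.1,  10.7]), array([118.3,  40.5]), 5.31), 48)
tray all (array([ 548.2, -261.8]), array([291.7, 137.6]), 85.7) rim (array([ 546.4, -259.6]), array([286.2, 130.4]), 84.98) 604
tray_label 0.82 [ 642.1 -268.    71.6]
tray_label 0.65 [ 642.2 -267.5   71.6]
(array([535.9,  -8.1]), array([229.9, 100. ]), 5.81) (array([537.2,  -6.5]), array([233., 103.]), 5.67)
side ((array([517.7,  62.5]), array([174.9, 195.4]), 12.44), 288, (array([647.4,   7.7]), array([120.2,  42.5]), 9.3), 20)
(array([ 456.2, -462.1]), array([1058.1,  241. ]), 80.06) (array([534.3,  -9.2]), array([231.1, 105.3]), 5.28)
```

View pics/sc_top.png

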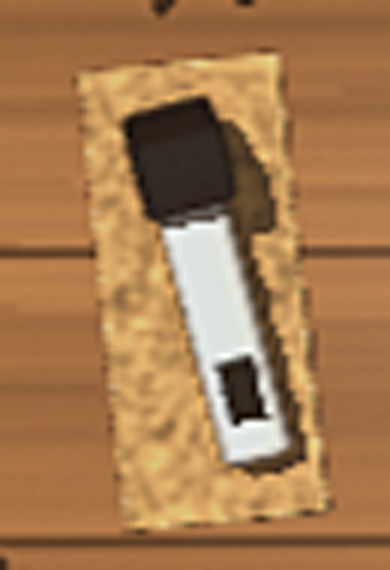

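The crop shows the scanner yawed more than the mat: the head is at crop (180,160) and the tail at (255,460).

```bash
cat >> h.py <<'E'
def scan_pts(cam):
    im,d,P=cloud(cam); r=region(cam,'scanner')
    r=[x for x in r if x[0]>.4]; m=r[0][2]&(d>0)
    H=P[m&(abs(P[...,2]-.040)<.005)]; T=P[m&(P[...,2]>.045)]
    H=H[np.linalg.norm(H-np.median(H,0),axis=1)<.10]
    # PCA on white handle
    c=H.mean(0); w,v=np.linalg.eigh(np.cov(H[:,:2].T)); a=v[:,1]*np.sign(v[0,1])
    print(cam,r[0][1],'handle',rect(H),len(H),'pca yaw',np.round(np.degrees(np.arctan2(a[1],a[0])),2),'along',np.round(np.percentile((H-c)[:,:2]@a,[1,99])*1000),'mean',np.round(c*1e3,1),'head',rect(T),len(T),np.round(T.mean(0)*1e3,1))
E
python3 - <<'E'
from h import *
scan_pts('top');scan_pts('side')
E
```

```text
top [250.4, 166.9, 277.2, 227.2] handle (array([511.4, -16.4]), array([123.8,  33.6]), 14.84) 471 pca yaw 14.96 along [-60.  60.] mean [511.6 -16.2  39.9] head (array([545.2,  -4.5]), array([154.8,  43. ]), 12.76) 272 [589.6   5.2  65.4]
side [227.1, 175.9, 279.3, 210.8] handle (array([529.1, -17.4]), array([162.3,  41.2]), 13.54) 281 pca yaw 12.59 along [-66.  91.] mean [516.6 -21.   39.2] head (array([550.4, -19.7]), array([144.7,  51. ]), 25.94) 183 [587.2  -5.1  62.9]
```

```bash
python3 - <<'E'
from h import *
q=down(104.9); go((np.array([.5337,-.0104,.14]),q),(np.array([.5337,-.0104,.010]),q))
E
```

```text
dp [-0.8284 -0.6339  0.1232] turn [ 0.      0.     -0.2078] mm 630 deg 37
dp [-0.8284 -0.634   0.3399] turn [ 0.      0.     -0.2078] mm 658 deg 37
```

```bash
python3 -m jog '{"dp":[[-0.8284,-0.6339,0.1232],[-0.8284,-0.6339,0.1232],[-0.8284,-0.6339,0.1232],[-0.8284,-0.6339,0.1232],[-0.8284,-0.6339,0.1232],[-0.8284,-0.6339,0.1232],[-0.8284,-0.6339,0.1232],[-0.8284,-0.6339,0.1232],[-0.8284,-0.6339,0.1232],[-0.8284,-0.6339,0.1232],[-0.8284,-0.6339,0.1232],[-0.8284,-0.6339,0.1232]],"turn":[[0,0,-0.2078],[0,0,-0.2078],[0,0,-0.2078],[0,0,-0.2078],[0,0,-0.2078],[0,0,-0.2078],[0,0,-0.2078],[0,0,-0.2078],[0,0,-0.2078],[0,0,-0.2078],[0,0,-0.2078],[0,0,-0.2078]],"jaw":[0.7,0.7,0.7,0.7,0.7,0.7,0.7,0.7,0.7,0.7,0.7,0.7]}' 35; python3 - <<'E'
from h import *
q=down(104.9); go((np.array([.5337,-.0104,.14]),q),(np.array([.5337,-.0104,.010]),q))
E
```

```text
clock: 2.9
ee_pos: [0.5337, -0.0107, 0.1397]
ee_rot: [-0.129, 0.992, 0.0, -0.0]
force: [0.3, 0.9, -0.2]
finger_gap: 0.0638
finger_force: 0.0
dp [-0.0002  0.0005 -0.0005] turn [ 0.0003 -0.0002 -0.0006] mm 0 deg 0
dp [-0.0003  0.0003  0.2162] turn [ 0.0003 -0.0002 -0.0006] mm 130 deg 0
```

```bash
python3 -m jog '{"dp":[[0,0,0.08],[0,0,0.15],[0,0,0.19],[0,0,0.216],[0,0,0.216],[0,0,0.216],[0,0,0.216],[0,0,0.216],[0,0,0.216],[0,0,0.216],[0,0,0.216],[0,0,0.216]],"turn":[[0,0,0],[0,0,0],[0,0,0],[0,0,0],[0,0,0],[0,0,0],[0,0,0],[0,0,0],[0,0,0],[0,0,0],[0,0,0],[0,0,0]],"jaw":[0.7,0.7,0.7,0.7,0.7,0.7,0,0,0,0,0,0]}' 35
```

```text
clock: 4.4
ee_pos: [0.5339, -0.0106, 0.0107]
ee_rot: [-0.13, 0.992, -0.0, 0.0]
force: [-0.0, -1.2, 2.9]
finger_gap: 0.0337
finger_force: 35.0
```

```bash
cat >> h.py <<'E'
GX=.005; GZ=.0067
def scan_pose(label,psi,up=0,gx=None):
    Rs=R.from_euler('z',psi,degrees=True)*R.from_euler('y',-15,degrees=True)
    So=np.array(label)-Rs.apply([.1228,0,-.0494])
    return So+Rs.apply([GX if gx is None else gx,0,GZ])+[0,0,up], Rs*down(90)
E
python3 - <<'E'
from h import *
L=[.650,.2462,.070]
go((np.array([.534,-.0106,.17]),down(104.9)),scan_pose(L,-4.9,.07),scan_pose(L,-4.9))
E
```

```text
dp [-3.000e-04 -2.000e-04 -2.655e-01] turn [-0.0001  0.0002  0.    ] mm 159 deg 0
dp [-0.0959  0.4362 -0.2551] turn [ 0.0143 -0.0823  0.1094] mm 309 deg 25
dp [-0.0959  0.4362 -0.1384] turn [ 0.0143 -0.0823  0.1094] mm 281 deg 25
```

```bash
python3 -m jog '{"dp":[[0,0,-0.03],[0,0,-0.10],[0,0,-0.18],[0,0,-0.26],[-0.02,0.09,-0.26],[-0.04,0.18,-0.26],[-0.06,0.27,-0.26],[-0.08,0.36,-0.255],[-0.0959,0.4362,-0.2551],[-0.0959,0.4362,-0.2551],[-0.0959,0.4362,-0.2551],[-0.0959,0.4362,-0.2551]],"turn":[[0,0,0],[0,0,0],[0,0,0],[0,0,0],[0.003,-0.016,0.022],[0.006,-0.032,0.044],[0.009,-0.05,0.066],[0.012,-0.066,0.088],[0.0143,-0.0823,0.1094],[0.0143,-0.0823,0.1094],[0.0143,-0.0823,0.1094],[0.0143,-0.0823,0.1094]],"jaw":[0,0,0,0,0,0,0,0,0,0,0,0]}' 35; python3 - <<'E'
from h import *
L=[.650,.2462,.070]
go(scan_pose(L,-4.9,.07),scan_pose(L,-4.9))
im,d,P=cloud('side'); cv2.imwrite('pics/hold.png',cv2.resize(im[60:240,160:360],None,fx=4,fy=4)[:,:,::-1]);
# held scanner points in expected scanner frame
s=bot.observe(); Rt=R.from_quat(s['ee_rot']); Rs=Rt*down(90).inv(); So=np.array(s['ee_pos'])-Rs.apply([GX,0,GZ])
for cam in('side','top'):
    if cam=='top': im,d,P=cloud('top')
    Q=Rs.inv().apply((P-So).reshape(-1,3)).reshape(P.shape)
    bright=(im.min(-1)>140)&(d>0)
    b=(abs(Q[...,1])<.03)&(Q[...,0]>-.12)&(Q[...,0]<.13)&(Q[...,2]>-.02)&(Q[...,2]<.09)&(d>0)
    W=Q[b&bright]; H=Q[b&(Q[...,0]>.06)&(im.max(-1)<90)]
    print(cam,len(W),np.round(np.percentile(W,[2,50,98],axis=0)*1e3,1).tolist() if len(W) else'',len(H),np.round(np.percentile(H,[2,50,98],axis=0)*1e3,1).tolist() if len(H) else '')
E
```

```text
clock: 5.9
ee_pos: [0.5221, 0.256, 0.1631]
ee_rot: [0.043, 0.991, -0.006, 0.13]
force: [0.3, 1.0, -1.7]
finger_gap: 0.0337
finger_force: 35.0
dp [-0.0002  0.0019 -0.0009] turn [-0.0003 -0.0005 -0.0005] mm 1 deg 0
dp [0.0298 0.002  0.1118] turn [-0.0003 -0.0005 -0.0005] mm 69 deg 0
side 21 [[-78.6, -17.6, 30.2], [-71.4, -2.8, 36.1], [-64.8, 10.1, 39.9]] 170 [[60.9, -29.0, 21.7], [75.2, -18.7, 51.6], [94.6, 14.6, 71.6]]
top 35 [[-77.7, -15.0, 31.0], [28.1, 4.7, 34.4], [33.4, 14.6, 37.5]] 366 [[61.1, -22.5, 28.9], [78.3, -4.5, 59.6], [96.5, 19.3, 72.4]]
```

View pics/hold.png

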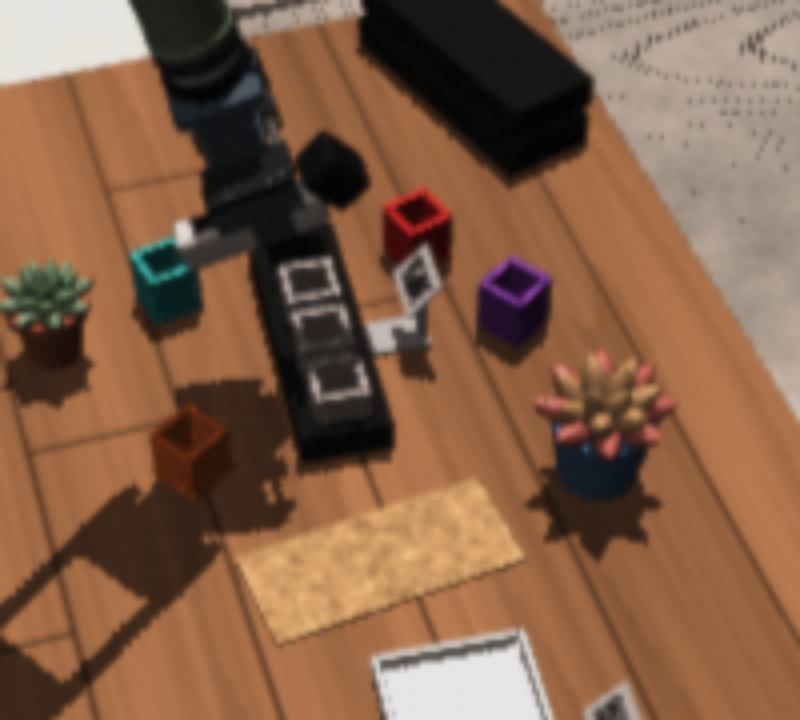

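The scanner is held as modelled: tail at −79 mm and head top at about +97 mm in the expected scanner frame. In the crop it hovers above the mould with its head at (335,170). I'll descend and hold.

```bash
python3 -m jog '{"dp":[[0.015,0.001,0.056],[0.0298,0.002,0.1118],[0.0298,0.002,0.1118],[0.0298,0.002,0.1118],[0.0298,0.002,0.1118]],"turn":[[0,0,0],[0,0,0],[0,0,0],[0,0,0],[0,0,0]],"jaw":[0,0,0,0,0]}' 35; python3 - <<'E'
from h import *
go(scan_pose([.650,.2462,.070],-4.9))
E
```

```text
clock: 6.62
ee_pos: [0.5234, 0.259, 0.096]
ee_rot: [0.043, 0.99, -0.005, 0.132]
force: [-0.4, -0.8, -1.8]
finger_gap: 0.0342
finger_force: 35.0
dp [ 0.0027 -0.0032  0.0032] turn [ 0.0007  0.0007 -0.0003] mm 3 deg 0
```

```bash
python3 -m jog '{"dp":[[0,0,0],[0,0,0],[0,0,0]],"turn":[[0,0,0],[0,0,0],[0,0,0]],"jaw":[0,0,0]}' 35; python3 - <<'E'
from h import *
go(scan_pose([.650,.2462,.070],-4.9))
E
```

```text
clock: 7.0
ee_pos: [0.5222, 0.2586, 0.0943]
ee_rot: [0.042, 0.991, -0.005, 0.13]
force: [1.0, 0.1, -2.4]
finger_gap: 0.0337
finger_force: 35.0
dp [ 0.0001 -0.0024  0.0011] turn [ 0.0002 -0.0001 -0.    ] mm 2 deg 0
```

```bash
Z='hold'; python3 -m jog '{"dp":[[0,-0.002,0.001],[0,-0.002,0.001],[0,-0.002,0.001],[0,-0.002,0.001],[0,-0.002,0.001],[0,-0.002,0.001],[0,-0.002,0.001],[0,-0.002,0.001],[0,-0.002,0.001],[0,-0.002,0.001],[0,-0.002,0.001],[0,-0.002,0.001]],"turn":[[0,0,0],[0,0,0],[0,0,0],[0,0,0],[0,0,0],[0,0,0],[0,0,0],[0,0,0],[0,0,0],[0,0,0],[0,0,0],[0,0,0]],"jaw":[0,0,0,0,0,0,0,0,0,0,0,0]}' 35;  python3 -m jog '{"dp":[[0,0,0],[0,0,0],[0,0,0],[0,0,0],[0,0,0],[0,0,0],[0,0,0],[0,0,0],[0,0,0],[0,0,0],[0,0,0],[0,0,0]],"turn":[[0,0,0],[0,0,0],[0,0,0],[0,0,0],[0,0,0],[0,0,0],[0,0,0],[0,0,0],[0,0,0],[0,0,0],[0,0,0],[0,0,0]],"jaw":[0,0,0,0,0,0,0,0,0,0,0,0]}' 35; python3 - <<'E'
from h import *
go(scan_pose([.650,.2462,.070],-4.9))
im,d,P=cloud('top')
s=bot.observe(); Rt=R.from_quat(s['ee_rot']); Rs=Rt*down(90).inv(); So=np.array(s['ee_pos'])-Rs.apply([GX,0,GZ])
print('spot',So+Rs.apply([.1228,0,-.0494]),Rs.apply([.5,0,-.866]))
r=region('top','scanner'); m=r[0][2]&(d>0); Q=Rs.inv().apply(P[m]-So); print(r[0][:2],np.round(np.percentile(Q,[1,50,99],axis=0)*1e3).tolist(), rect(Q[Q[:,2]>.055]))
for p,rr,mm in region('top','mould_label'): print(p,rr,np.round(P[mm&(d>0)].mean(0)*1e3))
# place-down: scanner origin 15mm behind mat centre, yaw 5.8
u=np.array([np.cos(.101),np.sin(.101),0]); So=np.array([.536,-.0065,.004])-.015*u
t=So+u*GX+[0,0,GZ+.001]; q=R.from_euler('z',5.8,degrees=True)*down(90)
go(scan_pose([.650,.2462,.070],-4.9,.07),(t+[0,0,.15],q),(t,q))
E
```

```text
clock: 8.5
ee_pos: [0.5222, 0.2573, 0.0935]
ee_rot: [0.042, 0.991, -0.005, 0.13]
force: [0.8, -0.0, -3.2]
finger_gap: 0.0342
finger_force: 35.0
clock: 10.0
ee_pos: [0.5222, 0.2574, 0.0935]
ee_rot: [0.042, 0.991, -0.005, 0.13]
force: [0.7, 0.2, -1.9]
finger_gap: 0.0338
finger_force: 35.0
dp [-0.     -0.0003 -0.0003] turn [ 0.0001 -0.0002 -0.    ] mm 0 deg 0
spot [0.65003986 0.24636016 0.06970886] [ 0.70406352 -0.06021863 -0.70754807]
(0.84, [153.3, 167.8, 173.8, 231.0]) [[-72.0, -23.0, 9.0], [68.0, -4.0, 57.0], [97.0, 22.0, 73.0]] (array([64.1, -0.3]), array([43.9, 44.4]), 1.61)
0.52 [163.5, 149.3, 184.7, 165.9] [651. 245.  65.]
0.22 [173.4, 183.0, 197.3, 198.1] [558. 221.  42.]
dp [-0.0301 -0.0002 -0.113 ] turn [ 0.0001 -0.0002 -0.    ] mm 70 deg 0
dp [-0.072  -0.4392 -0.0985] turn [-0.0077  0.0829 -0.0591] mm 273 deg 18
dp [-0.0074 -0.4392  0.143 ] turn [-0.0077  0.0829 -0.0591] mm 277 deg 18
```

The focus spot sat within 0.5 mm of the label's middle for over 2 s. Now I'll take the scanner back to the mat.

```bash
python3 -m jog '{"dp":[[-0.015,0,-0.057],[-0.03,0,-0.113],[-0.04,-0.08,-0.113],[-0.05,-0.17,-0.11],[-0.06,-0.26,-0.105],[-0.066,-0.35,-0.1],[-0.072,-0.4392,-0.0985],[-0.072,-0.4392,-0.0985],[-0.072,-0.4392,-0.0985],[-0.072,-0.4392,-0.0985]],"turn":[[0,0,0],[0,0,0],[-0.001,0.016,-0.012],[-0.003,0.033,-0.024],[-0.005,0.05,-0.036],[-0.006,0.067,-0.048],[-0.0077,0.0829,-0.0591],[-0.0077,0.0829,-0.0591],[-0.0077,0.0829,-0.0591],[-0.0077,0.0829,-0.0591]],"jaw":[0,0,0,0,0,0,0,0,0,0]}' 35; python3 - <<'E'
from h import *
u=np.array([np.cos(.101),np.sin(.101),0]); So=np.array([.536,-.0065,.004])-.015*u
t=So+u*GX+[0,0,GZ+.001]; q=R.from_euler('z',5.8,degrees=True)*down(90)
go((t+[0,0,.03],q),(t,q)); print(t)
E
```

```text
clock: 11.4
ee_pos: [0.5258, -0.0063, 0.1617]
ee_rot: [-0.051, 0.999, 0.0, 0.0]
force: [-0.2, -0.3, -2.4]
finger_gap: 0.0337
finger_force: 35.0
dp [-1.0e-04 -2.1e-03  2.0e-01] turn [0.0001 0.     0.0005] mm 120 deg 0
dp [-1.0e-04 -2.1e-03  2.5e-01] turn [0.0001 0.     0.0005] mm 150 deg 0
[ 0.52605096 -0.00750828  0.0117    ]
```

```bash
python3 -m jog '{"dp":[[0,-0.002,0.08],[0,-0.002,0.16],[0,-0.002,0.21],[0,-0.002,0.235],[0,-0.002,0.25],[0,-0.002,0.25],[0,-0.002,0.25],[0,-0.002,0.25],[0,-0.002,0.25],[0,-0.002,0.25],[0,-0.002,0.25]],"turn":[[0,0,0],[0,0,0],[0,0,0],[0,0,0],[0,0,0],[0,0,0],[0,0,0],[0,0,0],[0,0,0],[0,0,0],[0,0,0]],"jaw":[0,0,0,0,0,0,0,0.6,0.6,0.6,0.6]}' 35; python3 - <<'E'
from h import *
# pots: mould centre, psi
c=np.array([.5553,.2543]); a=np.radians(-4.9); Y=np.array([-np.sin(a),np.cos(a)])
p=bot.observe()['ee_pos']; 
q=down(-4.9) ; q2=down(175.1)
pt=c-97.5e-3*Y
for qq in (q,q2): go((np.array([*p[:2],.15]),down(95.8)),(np.array([*pt,.15]),qq),(np.array([*pt,.037]),qq))
print(pt,bot.observe()['qpos'])
E
```

```text
clock: 12.78
ee_pos: [0.5263, -0.0087, 0.0118]
ee_rot: [-0.05, 0.999, 0.0, 0.0]
force: [-0.5, 0.2, -0.4]
finger_gap: 0.0544
finger_force: 0.0
dp [-1.000e-04  0.000e+00 -2.303e-01] turn [ 0.      0.0001 -0.0001] mm 138 deg 0
dp [-0.0622  0.2716 -0.2303] turn [1.000e-04 0.000e+00 5.594e-01] mm 217 deg 101
dp [-0.0622  0.2716 -0.042 ] turn [1.000e-04 0.000e+00 5.594e-01] mm 169 deg 101
dp [-1.000e-04  0.000e+00 -2.303e-01] turn [ 0.      0.0001 -0.0001] mm 138 deg 0
dp [-0.0622  0.2716 -0.2303] turn [-0.000e+00  1.000e-04 -4.406e-01] mm 217 deg 79
dp [-0.0622  0.2716 -0.042 ] turn [-0.000e+00  1.000e-04 -4.406e-01] mm 169 deg 79
[0.54697185 0.15715633] [-3.85157325e-02  4.58369883e-01  1.93795823e+00  1.70468180e-04
  7.44990309e-01 -1.71045051e+00]
```

```bash
python3 -m jog '{"dp":[[0,0,-0.08],[0,0,-0.16],[0,0,-0.2303],[-0.03,0.13,-0.23],[-0.0622,0.2716,-0.2303],[-0.0622,0.2716,-0.2303],[-0.0622,0.2716,-0.2303],[-0.0622,0.2716,-0.2303],[-0.0622,0.2716,-0.2303],[-0.0622,0.2716,-0.2303],[-0.0622,0.2716,-0.2303],[-0.0622,0.2716,-0.2303]],"turn":[[0,0,0],[0,0,0.03],[0,0,0.5594],[0,0,0.5594],[0,0,0.5594],[0,0,0.5594],[0,0,0.5594],[0,0,0.5594],[0,0,0.5594],[0,0,0.5594],[0,0,0.5594],[0,0,0.5594]],"jaw":[0.6,0.6,0.6,0.85,0.85,0.85,0.85,0.85,0.85,0.85,0.85,0.85]}' 35; python3 - <<'E'
from h import *
scan_pts('top')
c=np.array([.5553,.2543]); a=np.radians(-4.9); Y=np.array([-np.sin(a),np.cos(a)])
pt=c-97.5e-3*Y; q=down(-4.9)
go((np.array([*pt,.037]),q))
E
```

```text
clock: 14.28
ee_pos: [0.5468, 0.1572, 0.1498]
ee_rot: [0.736, 0.677, -0.0, -0.0]
force: [-0.4, -0.1, 0.4]
finger_gap: 0.0775
finger_force: 0.0
top [254.8, 167.4, 270.0, 230.8] handle (array([504.9,  -9.5]), array([120.2,  32.4]), 5.28) 433 pca yaw 5.96 along [-59.  59.] mean [505.1  -9.7  40. ] head (array([538.5,  -8.7]), array([153.6,  41.2]), 8.26) 256 [584.4  -2.   65.7]
dp [0.     0.0003 0.188 ] turn [-0.0001 -0.      0.0008] mm 113 deg 0
```

```bash
python3 -m jog '{"dp":[[0,0,0.08],[0,0,0.14],[0,0,0.175],[0,0,0.188],[0,0,0.188],[0,0,0.188],[0,0,0.188],[0,0,0.188],[0,0,0.188],[0,0,0.188],[0,0,0.188]],"turn":[[0,0,0],[0,0,0],[0,0,0],[0,0,0],[0,0,0],[0,0,0],[0,0,0],[0,0,0],[0,0,0],[0,0,0],[0,0,0]],"jaw":[0.85,0.85,0.85,0.85,0.85,0,0,0,0,0,0]}' 30; python3 - <<'E'
from h import *
T=np.array([.5464,-.2606]); a=np.radians(-5.1); X=np.array([np.cos(a),np.sin(a)]);Y=np.array([-np.sin(a),np.cos(a)])
p=bot.observe()['ee_pos']
for i in (-85,0,85):
    t=T-.005*X+i/1000*Y; q=down(-5.1); print(t)
    go((np.array([*p[:2],.14]),q),(np.array([*t,.14]),q),(np.array([*t,.039]),q))
E
```

```text
clock: 15.75
ee_pos: [0.5472, 0.1573, 0.0377]
ee_rot: [0.737, 0.676, 0.0, 0.0]
force: [-0.4, -0.1, 5.0]
finger_gap: 0.0501
finger_force: 30.0
[ 0.53386378 -0.34481902]
dp [ 1.000e-04  2.000e-04 -1.706e-01] turn [ 0.0003 -0.0001  0.0011] mm 102 deg 0
dp [-0.8357  0.0493 -0.1709] turn [ 0.0003 -0.0001  0.0011] mm 513 deg 0
dp [-0.8357  0.0492 -0.0025] turn [ 0.0003 -0.0001  0.0011] mm 502 deg 0
[ 0.54141979 -0.26015553]
dp [ 1.000e-04  2.000e-04 -1.706e-01] turn [ 0.0003 -0.0001  0.0011] mm 102 deg 0
dp [-0.694   0.0498 -0.1708] turn [ 0.0003 -0.0001  0.0011] mm 430 deg 0
dp [-0.6941  0.0497 -0.0025] turn [ 0.0003 -0.0001  0.0011] mm 418 deg 0
[ 0.54897581 -0.17549204]
dp [ 1.000e-04  2.000e-04 -1.706e-01] turn [ 0.0003 -0.0001  0.0011] mm 102 deg 0
dp [-0.5523  0.0504 -0.1707] turn [ 0.0003 -0.0001  0.0011] mm 348 deg 0
dp [-0.5524  0.0502 -0.0024] turn [ 0.0003 -0.0001  0.0011] mm 333 deg 0
```

```bash
python3 -m jog '{"dp":[[0,0,-0.02],[0,0,-0.06],[0,0,-0.12],[0,0,-0.187],[-0.08,0.005,-0.187],[-0.17,0.01,-0.187],[-0.27,0.015,-0.187],[-0.37,0.02,-0.187],[-0.47,0.025,-0.187],[-0.57,0.03,-0.187],[-0.67,0.04,-0.187],[-0.77,0.045,-0.187]],"turn":[[0,0,0],[0,0,0],[0,0,0],[0,0,0],[0,0,0],[0,0,0],[0,0,0],[0,0,0],[0,0,0],[0,0,0],[0,0,0],[0,0,0]],"jaw":[0,0,0,0,0,0,0,0,0,0,0,0]}' 30; python3 - <<'E'
from h import *
q=down(-5.1); go((np.array([.5339,-.3448,.15]),q),(np.array([.5339,-.3448,.039]),q))
E
```

```text
clock: 17.25
ee_pos: [0.5339, -0.3073, 0.1493]
ee_rot: [0.737, 0.676, 0.0, -0.0]
force: [0.3, -0.5, -1.1]
finger_gap: 0.0497
finger_force: 30.0
dp [-0.0623  0.0053 -0.0012] turn [-0.     -0.0002  0.001 ] mm 38 deg 0
dp [-0.0624  0.0054  0.1838] turn [-0.     -0.0002  0.001 ] mm 117 deg 0
```

```bash
python3 -m jog '{"dp":[[-0.0623,0.005,0],[-0.0623,0.005,0],[-0.0623,0.005,0.08],[-0.0623,0.005,0.14],[-0.0623,0.005,0.165],[-0.0623,0.005,0.178],[-0.0623,0.005,0.184],[-0.0623,0.005,0.184],[-0.0623,0.005,0.184],[-0.0623,0.005,0.184],[-0.0623,0.005,0.184],[-0.0623,0.005,0.184]],"turn":[[0,0,0],[0,0,0],[0,0,0],[0,0,0],[0,0,0],[0,0,0],[0,0,0],[0,0,0],[0,0,0],[0,0,0],[0,0,0],[0,0,0]],"jaw":[0,0,0,0,0,0,0,0,0,0.8,0.8,0.8]}' 30; python3 - <<'E'
from h import *
c=np.array([.5553,.2543]); a=np.radians(-4.9); Y=np.array([-np.sin(a),np.cos(a)]); pt=c-32.5e-3*Y; q=down(-4.9)
p=bot.observe()['ee_pos']
go((np.array([*p[:2],.15]),q),(np.array([*pt,.15]),q))
E
```

```text
clock: 18.75
ee_pos: [0.5342, -0.343, 0.0391]
ee_rot: [0.737, 0.676, 0.0, 0.0]
force: [0.3, 1.3, 0.3]
finger_gap: 0.0727
finger_force: 0.0
dp [-0.000e+00  1.000e-04 -1.849e-01] turn [ 0.0001  0.     -0.    ] mm 111 deg 0
dp [ 0.9407 -0.05   -0.185 ] turn [ 0.0001  0.     -0.    ] mm 576 deg 0
```

```bash
python3 -m jog '{"dp":[[0,0,-0.06],[0,0,-0.12],[0,0,-0.185],[0.1,-0.005,-0.185],[0.2,-0.01,-0.185],[0.3,-0.015,-0.185],[0.4,-0.02,-0.185],[0.5,-0.025,-0.185],[0.6,-0.03,-0.185],[0.7,-0.035,-0.185],[0.8,-0.04,-0.185],[0.9,-0.045,-0.185]],"turn":[[0,0,0],[0,0,0],[0,0,0],[0,0,0],[0,0,0],[0,0,0],[0,0,0],[0,0,0],[0,0,0],[0,0,0],[0,0,0],[0,0,0]],"jaw":[0.85,0.85,0.85,0.85,0.85,0.85,0.85,0.85,0.85,0.85,0.85,0.85]}' 30; python3 - <<'E'
from h import *
c=np.array([.5553,.2543]); a=np.radians(-4.9); Y=np.array([-np.sin(a),np.cos(a)]); pt=c-32.5e-3*Y; q=down(-4.9)
go((np.array([*pt,.15]),q),(np.array([*pt,.037]),q))
im,d,P=cloud('top')
for p,r,m in region('top','pot_a'):
    Q=P[m&(d>0)]; Q=Q[Q[:,2]>.05]
    if p>.3 and len(Q)>5: print(round(p,2),r,rect(Q),np.round(np.median(Q[:,2])*1e3))
scan_pts('top')
E
```

```text
clock: 20.25
ee_pos: [0.5533, 0.1994, 0.1501]
ee_rot: [0.737, 0.676, 0.0, 0.0]
force: [0.4, -0.7, 0.2]
finger_gap: 0.0775
finger_force: 0.0
dp [ 0.0374 -0.0044  0.0002] turn [ 0.0002 -0.0001  0.    ] mm 23 deg 0
dp [ 0.0373 -0.0046  0.1885] turn [ 0.0002 -0.0001  0.    ] mm 115 deg 0
0.86 [368.1, 186.7, 393.0, 207.9] (array([ 534.4, -342.2]), array([50.6, 50. ]), 85.3) 62.0
0.66 [196.9, 235.1, 225.7, 254.7] (array([406.6, 139.2]), array([46.8, 48.7]), 32.88) 56.0
0.59 [171.4, 118.3, 192.9, 140.5] (array([742.4, 232.4]), array([50.6, 46.6]), 31.54) 55.0
0.53 [127.1, 137.4, 148.2, 143.4] (array([661. , 278.6]), array([219.7,  43.8]), 63.07) 55.0
0.48 [134.0, 221.7, 150.9, 237.0] (array([437.8, 261.1]), array([182.8,  36.3]), 85.67) 55.0
top [270.4, 166.9, 284.7, 231.4] handle (array([503.6, -44.3]), array([ 32.1, 121. ]), 89.58) 458 pca yaw -0.57 along [-59.  59.] mean [505.2 -42.9  40. ] head (array([539.5, -41.8]), array([ 42.9, 152.7]), 88.19) 270 [587.  -43.6  65.7]
```

The first pot stands in the tray at (534,−342) with its top at 62 mm. The scanner has been knocked about 35 mm aside, so I'll re-measure it before grasping it again. Now the second pot.

```bash
python3 -m jog '{"dp":[[0.0374,-0.0045,0],[0.0374,-0.0045,0.07],[0.0374,-0.0045,0.14],[0.0374,-0.0045,0.175],[0.0374,-0.0045,0.1885],[0.0374,-0.0045,0.1885],[0.0374,-0.0045,0.1885],[0.0374,-0.0045,0.1885],[0.0374,-0.0045,0.1885],[0.0374,-0.0045,0.1885],[0.0374,-0.0045,0.1885],[0.0374,-0.0045,0.1885]],"turn":[[0,0,0],[0,0,0],[0,0,0],[0,0,0],[0,0,0],[0,0,0],[0,0,0],[0,0,0],[0,0,0],[0,0,0],[0,0,0],[0,0,0]],"jaw":[0.85,0.85,0.85,0.85,0.85,0.85,0,0,0,0,0,0]}' 30; python3 - <<'E'
from h import *
q=down(-5.1); p=bot.observe()['ee_pos']
go((np.array([*p[:2],.15]),q),(np.array([.5414,-.2602,.15]),q),(np.array([.5414,-.2602,.039]),q))
E
```

```text
clock: 21.95
ee_pos: [0.5528, 0.2201, 0.0374]
ee_rot: [0.737, 0.676, 0.0, 0.0]
force: [0.0, -0.2, 5.4]
finger_gap: 0.0501
finger_force: 29.9
dp [ 1.000e-04  1.000e-04 -1.877e-01] turn [ 0.0002 -0.0001  0.0011] mm 113 deg 0
dp [-0.7991  0.0496 -0.188 ] turn [ 0.0002 -0.0001  0.0011] mm 493 deg 0
dp [-0.7992  0.0495 -0.003 ] turn [ 0.0002 -0.0001  0.0011] mm 480 deg 0
```

```bash
python3 -m jog '{"dp":[[0,0,-0.02],[0,0,-0.06],[0,0,-0.12],[0,0,-0.188],[-0.08,0.005,-0.188],[-0.17,0.01,-0.188],[-0.27,0.015,-0.188],[-0.37,0.02,-0.188],[-0.47,0.025,-0.188],[-0.57,0.03,-0.188],[-0.67,0.04,-0.188],[-0.75,0.047,-0.188]],"turn":[[0,0,0],[0,0,0],[0,0,0],[0,0,0],[0,0,0],[0,0,0],[0,0,0],[0,0,0],[0,0,0],[0,0,0],[0,0,0],[0,0,0]],"jaw":[0,0,0,0,0,0,0,0,0,0,0,0]}' 30; python3 - <<'E'
from h import *
q=down(-5.1); go((np.array([.5414,-.2602,.15]),q),(np.array([.5414,-.2602,.039]),q))
E
```

```text
clock: 23.45
ee_pos: [0.5418, -0.2331, 0.1497]
ee_rot: [0.737, 0.676, 0.0, 0.0]
force: [0.0, 1.1, -2.0]
finger_gap: 0.0492
finger_force: 29.9
dp [-0.045   0.0032 -0.0006] turn [ 0.     -0.      0.0008] mm 27 deg 0
dp [-0.045   0.0032  0.1844] turn [ 0.     -0.      0.0008] mm 114 deg 0
```

```bash
python3 -m jog '{"dp":[[-0.045,0.003,0],[-0.045,0.003,0],[-0.045,0.003,0.08],[-0.045,0.003,0.14],[-0.045,0.003,0.165],[-0.045,0.003,0.178],[-0.045,0.003,0.184],[-0.045,0.003,0.184],[-0.045,0.003,0.184],[-0.045,0.003,0.184],[-0.045,0.003,0.184],[-0.045,0.003,0.184]],"turn":[[0,0,0],[0,0,0],[0,0,0],[0,0,0],[0,0,0],[0,0,0],[0,0,0],[0,0,0],[0,0,0],[0,0,0],[0,0,0],[0,0,0]],"jaw":[0,0,0,0,0,0,0,0,0,0.8,0.8,0.8]}' 30; python3 - <<'E'
from h import *
c=np.array([.5553,.2543]); a=np.radians(-4.9); Y=np.array([-np.sin(a),np.cos(a)]); pt=c+32.5e-3*Y; q=down(-4.9)
p=bot.observe()['ee_pos']
go((np.array([*p[:2],.15]),q),(np.array([*pt,.15]),q))
E
```

```text
clock: 24.95
ee_pos: [0.5418, -0.2579, 0.0394]
ee_rot: [0.737, 0.676, 0.0, 0.0]
force: [-0.1, -0.7, -0.2]
finger_gap: 0.0727
finger_force: 0.0
dp [-0.000e+00  1.000e-04 -1.843e-01] turn [ 0.0001  0.     -0.    ] mm 111 deg 0
dp [ 0.9066 -0.0505 -0.1844] turn [ 0.0001  0.     -0.    ] mm 556 deg 0
```

```bash
python3 -m jog '{"dp":[[0,0,-0.06],[0,0,-0.12],[0,0,-0.184],[0.1,-0.005,-0.184],[0.2,-0.01,-0.184],[0.3,-0.015,-0.184],[0.4,-0.02,-0.184],[0.5,-0.025,-0.184],[0.6,-0.03,-0.184],[0.7,-0.035,-0.184],[0.8,-0.04,-0.184],[0.88,-0.048,-0.184]],"turn":[[0,0,0],[0,0,0],[0,0,0],[0,0,0],[0,0,0],[0,0,0],[0,0,0],[0,0,0],[0,0,0],[0,0,0],[0,0,0],[0,0,0]],"jaw":[0.85,0.85,0.85,0.85,0.85,0.85,0.85,0.85,0.85,0.85,0.85,0.85]}' 30; python3 - <<'E'
from h import *
c=np.array([.5553,.2543]); a=np.radians(-4.9); Y=np.array([-np.sin(a),np.cos(a)]); pt=c+32.5e-3*Y; q=down(-4.9)
go((np.array([*pt,.15]),q),(np.array([*pt,.037]),q))
E
```

```text
clock: 26.45
ee_pos: [0.558, 0.2732, 0.1496]
ee_rot: [0.736, 0.677, 0.0, 0.0]
force: [1.2, 0.3, 0.2]
finger_gap: 0.0775
finger_force: 0.0
dp [ 0.0225 -0.0017 -0.0006] turn [ 0.0001 -0.0001  0.0004] mm 14 deg 0
dp [ 0.0224 -0.0018  0.1877] turn [ 0.0001 -0.0001  0.0004] mm 113 deg 0
```

```bash
python3 -m jog '{"dp":[[0.022,-0.002,0],[0.022,-0.002,0.07],[0.022,-0.002,0.14],[0.022,-0.002,0.175],[0.022,-0.002,0.1877],[0.022,-0.002,0.1877],[0.022,-0.002,0.1877],[0.022,-0.002,0.1877],[0.022,-0.002,0.1877],[0.022,-0.002,0.1877],[0.022,-0.002,0.1877],[0.022,-0.002,0.1877]],"turn":[[0,0,0],[0,0,0],[0,0,0],[0,0,0],[0,0,0],[0,0,0],[0,0,0],[0,0,0],[0,0,0],[0,0,0],[0,0,0],[0,0,0]],"jaw":[0.85,0.85,0.85,0.85,0.85,0.85,0,0,0,0,0,0]}' 30; python3 - <<'E'
from h import *
q=down(-5.1); p=bot.observe()['ee_pos']
go((np.array([*p[:2],.15]),q),(np.array([.549,-.1755,.15]),q),(np.array([.549,-.1755,.039]),q))
E
```

```text
clock: 27.95
ee_pos: [0.5583, 0.2841, 0.0376]
ee_rot: [0.737, 0.676, 0.0, 0.0]
force: [-0.3, -0.3, 5.6]
finger_gap: 0.0499
finger_force: 30.0
dp [ 1.000e-04  1.000e-04 -1.874e-01] turn [ 0.0002 -0.0002  0.0011] mm 112 deg 0
dp [-0.7644  0.0501 -0.1877] turn [ 0.0002 -0.0002  0.0011] mm 473 deg 0
dp [-0.7645  0.05   -0.0027] turn [ 0.0002 -0.0002  0.0011] mm 460 deg 0
```

```bash
python3 -m jog '{"dp":[[0,0,-0.02],[0,0,-0.06],[0,0,-0.12],[0,0,-0.188],[-0.08,0.005,-0.188],[-0.17,0.01,-0.188],[-0.27,0.015,-0.188],[-0.37,0.02,-0.188],[-0.47,0.025,-0.188],[-0.57,0.03,-0.188],[-0.67,0.04,-0.188],[-0.74,0.048,-0.188]],"turn":[[0,0,0],[0,0,0],[0,0,0],[0,0,0],[0,0,0],[0,0,0],[0,0,0],[0,0,0],[0,0,0],[0,0,0],[0,0,0],[0,0,0]],"jaw":[0,0,0,0,0,0,0,0,0,0,0,0]}' 30; python3 - <<'E'
from h import *
q=down(-5.1); go((np.array([.549,-.1755,.15]),q),(np.array([.549,-.1755,.039]),q))
E
```

```text
clock: 29.45
ee_pos: [0.5483, -0.1634, 0.1499]
ee_rot: [0.737, 0.676, -0.0, 0.0]
force: [0.0, 0.4, -1.5]
finger_gap: 0.0497
finger_force: 30.0
dp [-0.02    0.0029 -0.0002] turn [-0.      0.      0.0006] mm 12 deg 0
dp [-0.02    0.0029  0.1848] turn [-0.      0.      0.0006] mm 112 deg 0
```

```bash
python3 -m jog '{"dp":[[-0.02,0.003,0],[-0.02,0.003,0],[-0.02,0.003,0.08],[-0.02,0.003,0.14],[-0.02,0.003,0.165],[-0.02,0.003,0.178],[-0.02,0.003,0.185],[-0.02,0.003,0.185],[-0.02,0.003,0.185],[-0.02,0.003,0.185],[-0.02,0.003,0.185],[-0.02,0.003,0.185]],"turn":[[0,0,0],[0,0,0],[0,0,0],[0,0,0],[0,0,0],[0,0,0],[0,0,0],[0,0,0],[0,0,0],[0,0,0],[0,0,0],[0,0,0]],"jaw":[0,0,0,0,0,0,0,0,0,0.8,0.8,0.8]}' 30; python3 -m jog '{"dp":[[0,0,-0.08],[0,0,-0.18],[0,0,-0.25],[-0.05,0,-0.25],[-0.1,0,-0.25],[-0.15,0,-0.25],[-0.2,0,-0.25],[-0.2,0,-0.25]],"turn":[[0,0,0],[0,0,0],[0,0,0],[0,0,0],[0,0,0],[0,0,0],[0,0,0],[0,0,0]],"jaw":[0.7,0.7,0.7,0.7,0.7,0.7,0.7,0.7]}' 30; python3 - <<'E'
from h import *
scan_pts('top'); scan_pts('side')
im,d,P=cloud('top')
cv2.imwrite('pics/after.png',cv2.resize(im[120:260,100:420],None,fx=2.4,fy=2.4)[:,:,::-1])
for p,r,m in region('top','pot_a'):
    Q=P[m&(d>0)]; Q=Q[Q[:,2]>.05]
    if p>.3 and len(Q)>5: print(round(p,2),r,rect(Q),np.round(np.median(Q[:,2])*1e3))
E
```

```text
clock: 30.95
ee_pos: [0.5497, -0.1731, 0.0389]
ee_rot: [0.737, 0.676, 0.0, 0.0]
force: [-0.6, -0.4, 0.9]
finger_gap: 0.0722
finger_force: 0.0
clock: 31.95
ee_pos: [0.539, -0.2942, 0.1885]
ee_rot: [0.738, 0.675, -0.0, -0.0]
force: [0.9, -0.3, 0.4]
finger_gap: 0.0639
finger_force: 0.0
top [268.0, 167.5, 283.1, 230.0] handle (array([503.7, -44.3]), array([ 31.9, 121. ]), 89.6) 452 pca yaw -0.26 along [-58.  60.] mean [504.1 -42.8  39.9] head (array([536.5, -43.7]), array([157.8,  42.4]), 0.43) 272 [585.  -42.7  65.7]
side [227.5, 192.6, 267.0, 217.1] handle (array([504.5, -47.6]), array([ 37.2, 126.5]), 89.7) 219 pca yaw 2.96 along [-56.  68.] mean [498.2 -46.5  39.1] head (array([ 512.4, -138.2]), array([225.1, 108.4]), 88.11) 21 [534.6 -52.2  65.9]
0.77 [338.2, 186.6, 365.4, 205.3] (array([ 540.6, -254.9]), array([51.8, 47.1]), 83.98) 61.0
0.73 [130.1, 137.3, 154.8, 156.2] (array([686.4, 353.1]), array([51. , 49.9]), 15.41) 55.0
0.72 [308.5, 180.9, 333.2, 199.5] (array([ 550.1, -170.8]), array([50.5, 50.3]), 84.58) 62.0
0.7 [365.1, 187.2, 384.3, 205.0] (array([ 530.6, -299.4]), array([ 40.6, 110.7]), 22.18) 61.0
0.67 [124.3, 223.6, 150.6, 242.2] (array([436.6, 361.1]), array([48.1, 48.9]), 11.69) 55.0
0.65 [168.9, 118.2, 194.3, 142.2] (array([742.4, 231.8]), array([50. , 49.7]), 31.84) 56.0
```

View pics/after.png

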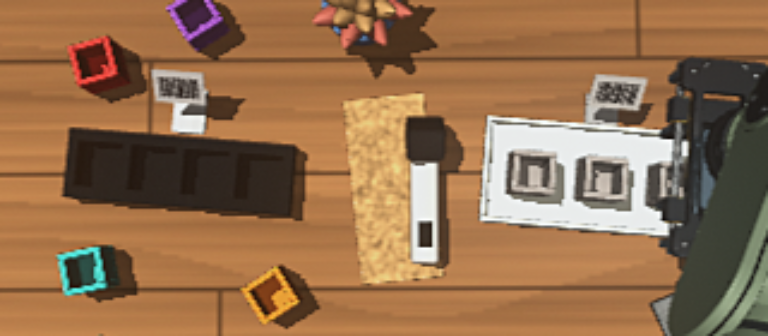

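All four mould cavities are empty and three pots stand in the tray, at crop (530,172), (605,177) and under the gripper. The scanner lies flat near the mat's right edge, at crop (427,190). I'll regrasp it there.

```bash
python3 - <<'E'
from h import *
q=down(89.7); go((np.array([.526,-.0437,.15]),q),(np.array([.526,-.0437,.0107]),q))
E
```

```text
dp [ 0.4097 -0.0572  0.0648] turn [ 1.000e-04 -1.000e-04 -5.252e-01] mm 251 deg 95
dp [ 0.4096 -0.0572  0.297 ] turn [ 1.000e-04 -1.000e-04 -5.252e-01] mm 306 deg 95
```

```bash
python3 -m jog '{"dp":[[0.1,-0.01,0],[0.2,-0.025,0],[0.3,-0.04,0.02],[0.4097,-0.0572,0.0648],[0.4097,-0.0572,0.0648],[0.4097,-0.0572,0.0648],[0.4097,-0.0572,0.0648],[0.4097,-0.0572,0.0648],[0.4097,-0.0572,0.0648],[0.4097,-0.0572,0.0648],[0.4097,-0.0572,0.0648],[0.4097,-0.0572,0.0648]],"turn":[[0,0,-0.5252],[0,0,-0.5252],[0,0,-0.5252],[0,0,-0.5252],[0,0,-0.5252],[0,0,-0.5252],[0,0,-0.5252],[0,0,-0.5252],[0,0,-0.5252],[0,0,-0.5252],[0,0,-0.5252],[0,0,-0.5252]],"jaw":[0.7,0.7,0.7,0.7,0.7,0.7,0.7,0.7,0.7,0.7,0.7,0.7]}' 35; python3 - <<'E'
from h import *
q=down(89.7); go((np.array([.526,-.0437,.0107]),q))
E
```

```text
clock: 33.75
ee_pos: [0.5261, -0.0445, 0.1499]
ee_rot: [0.004, 1.0, 0.0, 0.0]
force: [-0.5, -0.4, -0.3]
finger_gap: 0.0639
finger_force: 0.0
dp [2.00e-04 1.40e-03 2.32e-01] turn [ 0.      0.     -0.0006] mm 139 deg 0
```

```bash
python3 -m jog '{"dp":[[0,0.001,0.08],[0,0.001,0.16],[0,0.001,0.21],[0,0.001,0.232],[0,0.001,0.232],[0,0.001,0.232],[0,0.001,0.232],[0,0.001,0.232],[0,0.001,0.232],[0,0.001,0.232],[0,0.001,0.232]],"turn":[[0,0,0],[0,0,0],[0,0,0],[0,0,0],[0,0,0],[0,0,0],[0,0,0],[0,0,0],[0,0,0],[0,0,0],[0,0,0]],"jaw":[0.7,0.7,0.7,0.7,0.7,0.7,0,0,0,0,0]}' 35; python3 - <<'E'
from h import *
a=np.radians(-5.1); T=np.array([.5464,-.2606]); print('label',T+.095*np.array([np.cos(a),np.sin(a)]))
L=[.6415,-.2685,.070]; p=bot.observe()['ee_pos']
go((np.array([*p[:2],.17]),down(89.7)),scan_pose(L,-5.1,.07),scan_pose(L,-5.1))
E
```

```text
clock: 35.12
ee_pos: [0.5263, -0.0442, 0.0109]
ee_rot: [0.003, 1.0, -0.0, 0.0]
force: [-1.4, -0.5, 2.5]
finger_gap: 0.034
finger_force: 35.0
label [ 0.6410239  -0.26904496]
dp [-1.000e-04 -0.000e+00 -2.651e-01] turn [-0.      0.0001 -0.0003] mm 159 deg 0
dp [ 0.0186 -0.355  -0.2546] turn [ 0.0034 -0.0832  0.0262] mm 262 deg 16
dp [ 0.0187 -0.355  -0.1379] turn [ 0.0034 -0.0832  0.0262] mm 229 deg 16
```

```bash
python3 -m jog '{"dp":[[0,0,-0.03],[0,0,-0.10],[0,0,-0.18],[0,0,-0.26],[0.004,-0.09,-0.26],[0.008,-0.18,-0.26],[0.012,-0.27,-0.258],[0.0186,-0.355,-0.2546],[0.0186,-0.355,-0.2546],[0.0186,-0.355,-0.2546],[0.0186,-0.355,-0.2546],[0.0186,-0.355,-0.2546]],"turn":[[0,0,0],[0,0,0],[0,0,0],[0,0,0],[0.001,-0.02,0.006],[0.002,-0.04,0.013],[0.003,-0.06,0.02],[0.0034,-0.0832,0.0262],[0.0034,-0.0832,0.0262],[0.0034,-0.0832,0.0262],[0.0034,-0.0832,0.0262],[0.0034,-0.0832,0.0262]],"jaw":[0,0,0,0,0,0,0,0,0,0,0,0]}' 35; python3 - <<'E'
from h import *
L=[.6415,-.2685,.070]
go(scan_pose(L,-5.1,.07),scan_pose(L,-5.1))
s=bot.observe(); Rt=R.from_quat(s['ee_rot']); Rs=Rt*down(90).inv(); So=np.array(s['ee_pos'])-Rs.apply([GX,0,GZ])
for cam in('side','top'):
    im,d,P=cloud(cam)
    Q=Rs.inv().apply((P-So).reshape(-1,3)).reshape(P.shape)
    b=(abs(Q[...,1])<.03)&(Q[...,0]>-.12)&(Q[...,0]<.13)&(Q[...,2]>-.02)&(Q[...,2]<.09)&(d>0)
    W=Q[b&(im.min(-1)>140)]; H=Q[b&(Q[...,0]>.06)&(im.max(-1)<90)]
    print(cam,len(W),np.round(np.percentile(W,[2,50,98],axis=0)*1e3,1).tolist() if len(W) else'',len(H),np.round(np.percentile(H,[2,50,98],axis=0)*1e3,1).tolist() if len(H) else '')
for p,r,m in region('top','tray_label'): Q=P[m&(d>0)]; print(p,r,np.round(Q[Q[:,2]>.053].mean(0)*1e3,1))
E
```

```text
clock: 36.62
ee_pos: [0.5141, -0.2558, 0.1634]
ee_rot: [0.043, 0.991, -0.005, 0.13]
force: [0.4, 0.1, -3.0]
finger_gap: 0.0337
finger_force: 35.0
dp [ 0.0004 -0.0022 -0.0006] turn [ 0.0003 -0.0002  0.0006] mm 1 deg 0
dp [ 0.0305 -0.0022  0.1121] turn [ 0.0003 -0.0002  0.0006] mm 70 deg 0
side 47 [[-77.3, -19.8, 7.3], [-70.0, -5.3, 34.7], [54.5, 11.4, 38.2]] 265 [[60.8, -25.8, 25.0], [76.3, -13.8, 56.6], [96.4, 18.2, 72.1]]
top 99 [[-76.2, -13.7, 14.3], [-66.4, -1.1, 35.4], [61.5, 23.8, 38.7]] 387 [[60.5, -19.1, 32.9], [79.4, 5.8, 61.1], [97.3, 24.2, 72.6]]
0.51 [346.0, 153.4, 367.1, 165.2] [ 642.  -268.6   71.4]
```

```bash
python3 -m jog '{"dp":[[0.015,-0.001,0.056],[0.026,-0.002,0.1],[0.0305,-0.0022,0.1121],[0.0305,-0.0022,0.1121],[0.0305,-0.0022,0.1121],[0.0305,-0.0022,0.1121],[0.0305,-0.0022,0.1121],[0.0305,-0.0022,0.1121]],"turn":[[0,0,0],[0,0,0],[0,0,0],[0,0,0],[0,0,0],[0,0,0],[0,0,0],[0,0,0]],"jaw":[0,0,0,0,0,0,0,0]}' 35; python3 - <<'E'
from h import *
go(scan_pose([.6415,-.2685,.070],-5.1))
E
```

```text
clock: 37.78
ee_pos: [0.5133, -0.2583, 0.094]
ee_rot: [0.044, 0.99, -0.006, 0.13]
force: [0.2, 0.1, -2.4]
finger_gap: 0.0337
finger_force: 35.0
dp [-0.0003  0.0021  0.0006] turn [ 0.  0. -0.] mm 1 deg 0
```

```bash
python3 -m jog '{"dp":[[0,0.002,0.0006],[0,0.002,0.0006],[0,0.002,0.0006],[0,0.002,0.0006],[0,0.002,0.0006],[0,0.002,0.0006],[0,0.002,0.0006],[0,0.002,0.0006],[0,0.002,0.0006],[0,0.002,0.0006],[0,0.002,0.0006],[0,0.002,0.0006]],"turn":[[0,0,0],[0,0,0],[0,0,0],[0,0,0],[0,0,0],[0,0,0],[0,0,0],[0,0,0],[0,0,0],[0,0,0],[0,0,0],[0,0,0]],"jaw":[0,0,0,0,0,0,0,0,0,0,0,0]}' 35;  python3 -m jog '{"dp":[[0,0,0],[0,0,0],[0,0,0],[0,0,0],[0,0,0],[0,0,0],[0,0,0],[0,0,0],[0,0,0],[0,0,0],[0,0,0],[0,0,0]],"turn":[[0,0,0],[0,0,0],[0,0,0],[0,0,0],[0,0,0],[0,0,0],[0,0,0],[0,0,0],[0,0,0],[0,0,0],[0,0,0],[0,0,0]],"jaw":[0,0,0,0,0,0,0,0,0,0,0,0]}' 35; python3 - <<'E'
from h import *
go(scan_pose([.6415,-.2685,.070],-5.1),scan_pose([.6415,-.2685,.070],-5.1,.07))
u=np.array([np.cos(.101),np.sin(.101),0]); So=np.array([.536,-.0065,.004])-.015*u
t=So+u*GX+[0,0,GZ+.001]; q=R.from_euler('z',5.8,degrees=True)*down(90)
go((t+[0,0,.15],q))
E
```

```text
clock: 39.28
ee_pos: [0.5134, -0.2571, 0.0933]
ee_rot: [0.044, 0.99, -0.006, 0.13]
force: [0.3, -0.4, -2.3]
finger_gap: 0.0339
finger_force: 35.0
clock: 40.78
ee_pos: [0.5134, -0.2571, 0.0933]
ee_rot: [0.044, 0.99, -0.006, 0.13]
force: [-0.2, -0.1, -2.2]
finger_gap: 0.034
finger_force: 35.0
dp [-0.0006  0.0001 -0.0005] turn [ 0.0001 -0.0001 -0.0001] mm 0 deg 0
dp [-3.080e-02  1.000e-04 -1.132e-01] turn [ 0.0001 -0.0001 -0.0001] mm 70 deg 0
dp [-0.0139  0.4163 -0.1141] turn [-0.0078  0.083  -0.0603] mm 259 deg 19
```

```bash
python3 -m jog '{"dp":[[-0.015,0,-0.057],[-0.03,0,-0.113],[-0.027,0.08,-0.113],[-0.024,0.17,-0.113],[-0.02,0.26,-0.113],[-0.017,0.34,-0.114],[-0.0139,0.4163,-0.1141],[-0.0139,0.4163,-0.1141],[-0.0139,0.4163,-0.1141],[-0.0139,0.4163,-0.1141]],"turn":[[0,0,0],[0,0,0],[-0.001,0.016,-0.012],[-0.003,0.033,-0.024],[-0.005,0.05,-0.036],[-0.006,0.067,-0.048],[-0.0078,0.083,-0.0603],[-0.0078,0.083,-0.0603],[-0.0078,0.083,-0.0603],[-0.0078,0.083,-0.0603]],"jaw":[0,0,0,0,0,0,0,0,0,0]}' 35; python3 - <<'E'
from h import *
u=np.array([np.cos(.101),np.sin(.101),0]); So=np.array([.536,-.0065,.004])-.015*u
t=So+u*GX+[0,0,GZ+.001]; q=R.from_euler('z',5.8,degrees=True)*down(90)
go((t,q))
E
```

```text
clock: 42.02
ee_pos: [0.5257, -0.0086, 0.1617]
ee_rot: [-0.05, 0.999, -0.0, 0.0]
force: [0.7, 0.4, -1.8]
finger_gap: 0.0336
finger_force: 35.0
dp [-0.0007  0.0019  0.25  ] turn [-0.0001  0.     -0.0005] mm 150 deg 0
```

Next I'll lower it, release, and retreat upward, back towards the base.

```bash
python3 -m jog '{"dp":[[0,0.002,0.08],[0,0.002,0.16],[0,0.002,0.21],[0,0.002,0.235],[0,0.002,0.25],[0,0.002,0.25],[0,0.002,0.25],[0,0.002,0.25],[0,0.002,0.25],[0,0.002,0.25],[0,0.002,0.25]],"turn":[[0,0,0],[0,0,0],[0,0,0],[0,0,0],[0,0,0],[0,0,0],[0,0,0],[0,0,0],[0,0,0],[0,0,0],[0,0,0]],"jaw":[0,0,0,0,0,0,0,0.6,0.6,0.6,0.6]}' 35; python3 -m jog '{"dp":[[0,0,-0.06],[0,0,-0.14],[0,0,-0.24],[0,0,-0.34],[0.08,0,-0.38],[0.16,0,-0.38],[0.24,0,-0.38],[0.24,0,-0.38]],"turn":[[0,0,0],[0,0,0],[0,0,0],[0,0,0],[0,0,0],[0,0,0],[0,0,0],[0,0,0]],"jaw":[0.6,0.6,0.6,0.6,0.6,0.6,0.6,0.6]}' 35; python3 - <<'E'
from h import *
scan_pts('top')
im,d,P=cloud('top')
cv2.imwrite('pics/final.png',cv2.resize(im[120:260,100:420],None,fx=2.4,fy=2.4)[:,:,::-1])
for p,r,m in region('top','pot_a'):
    Q=P[m&(d>0)]; Q=Q[Q[:,2]>.05]
    if p>.3 and len(Q)>5: print(round(p,2),r,rect(Q),np.round(np.median(Q[:,2])*1e3))
for p,r,m in region('top','mat')[:1]: print(rect(P[m&(abs(P[...,2]-.004)<.004)]))
E
```

```text
clock: 43.4
ee_pos: [0.526, -0.0063, 0.0118]
ee_rot: [-0.051, 0.999, -0.0, 0.0]
force: [-0.6, 0.5, 0.1]
finger_gap: 0.0546
finger_force: 0.0
clock: 44.4
ee_pos: [0.3797, -0.0209, 0.2399]
ee_rot: [-0.05, 0.999, -0.0, -0.0]
force: [0.8, -0.5, 0.8]
finger_gap: 0.0546
finger_force: 0.0
top [252.8, 167.6, 270.7, 229.8] handle (array([505. ,  -7.4]), array([123.3,  33.4]), 6.13) 467 pca yaw 6.0 along [-60.  60.] mean [505.4  -7.5  39.9] head (array([547.1,  -3.3]), array([139.3,  45.8]), 5.97) 281 [586.2   0.9  65.4]
0.94 [120.3, 223.2, 150.5, 240.0] (array([436.7, 361.8]), array([47.7, 50.9]), 9.2) 56.0
0.93 [309.9, 182.9, 333.8, 202.3] (array([ 550.1, -170.7]), array([50.7, 50.1]), 84.77) 62.0
0.92 [167.8, 115.3, 194.4, 142.1] (array([742.7, 232.3]), array([50.5, 49.7]), 33.41) 55.0
0.91 [368.4, 187.1, 393.5, 206.8] (array([ 534.3, -342.5]), array([51. , 49.9]), 84.5) 62.0
0.81 [126.9, 136.3, 154.1, 157.6] (array([686.1, 353.2]), array([52.3, 50.6]), 15.44) 55.0
0.75 [340.0, 185.7, 362.3, 200.9] (array([ 542.2, -255.4]), array([51.4, 50. ]), 84.75) 61.0
0.72 [127.0, 149.5, 225.3, 208.6] (array([651.3, 246. ]), array([59.8, 33.3]), 84.4) 71.0
0.69 [198.6, 231.3, 226.0, 255.0] (array([406.2, 139.6]), array([49.8, 50.2]), 32.39) 56.0
(array([536.9,  -6. ]), array([227.2, 100.4]), 5.82)
```

View pics/final.png

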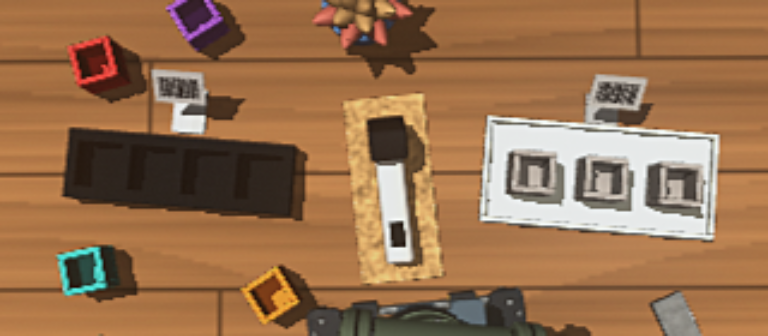

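The scanner lies along the middle of the mat at crop (390,190), the three pots stand in the tray, the mould is empty, and the bystanders are untouched. Handing in.

```bash
python3 -c "
from cell import bot; print(bot.close_job())"
```

```text
the job is handed in; nothing more can be done
None
```

I scanned both labels, stood the three planters upright in the tray, laid the scanner back along the middle of its mat (it was knocked aside mid-run), and handed the job in after about 44 s on the robot's clock; no verdict came back.

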